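# Raise the chip rack's inspection cover to the set mark and hold it for the count camera

## Task

The count camera needs to look into the chip rack: first take the brass dolly off the closed cover and stand it upright on the black rubber counting mat, setting it down gently. Then lift the rack's hinged cover by its bow handle until its side edge lines up with the index arm on the quadrant, and finish while still holding it there, since it falls shut if let go. Leave the index arm as it is set and do not disturb the other things on the table.

Things in the scene. Friction and masses are not known exactly. Their poses are not given: they have to be found in the camera images.
- rack: Smoked acrylic chip rack, fixed to the table, with five rows of red chips on edge. Tray 200 (x) by 226 (y) by 52 mm high; origin at the centre of its underside; x axis from the front (handle side, nearest the robot) to the back (hinge side), z up. A graduated steel quadrant, radius 95 mm, is bolted to its right side (-y) at the hinge.
- cover (a joint): Opening angle (rad) of the rack's cover: 0 closed and level, growing as the handle edge rises, stop at 1.75. Hinged at the rack's back top edge, almost without friction: it falls shut unless held. A 5 mm smoked acrylic plate with chrome edge strips, 0.3 to 0.55 kg; closed, its top is 57 mm above the table and it just covers the tray.
- cover_handle (a point): Middle of the cover's chrome bow handle: round bar 10 mm thick, parallel to the hinge, clear over 100 mm, 40 mm ahead of the cover's front edge, 240 mm from the hinge (rack frame, closed: x -140, y 0, z 55 mm). The bar can turn between the fingers, so a gripper may keep pointing down up to 0.95 rad if its tips reach no more than 20 mm past the bar. Site x axis: from handle to hinge.
- hinge (a point): Middle of the hinge line at the rack's back top edge (rack frame: x +100, y 0, z 52 mm). The hinge line runs along the rack's y axis.
- index (a joint): Angle of the index arm in rad, measured like cover about the same hinge line: the cover is at the mark when cover equals index. Clamped with a brass thumbscrew somewhere between 0.45 and 0.95; not to be moved.
- index_tip (a point): Tip of the index arm, a flat chrome strip 135 mm long, 11 mm wide, pivoted on the hinge line just outside the quadrant, 9 mm beside the cover's right (-y) edge. The point lies on the strip's centre line at its free end; its x axis points along the strip to the pivot.
- dolly: Brass dolly marker, 72 mm tall, 0.2 to 0.35 kg, standing upright on the cover: round foot 38 mm across, 7 mm high, tapering to a straight round body 24 mm across from 24 to 66 mm above its base. Origin at the centre of its underside, z axis up through its top.
- mat: Square black rubber counting mat, 150 by 150 by 3 mm, empty, fixed to the table left or right of the rack. Origin at the centre of its underside; x and y along its edges.
- tall_stack: Bystander: stack of red clay chips, 39 mm across, 66 mm tall; origin at the centre of its underside.
- short_stack: Bystander: short stack of red clay chips, 39 mm across, 26 mm tall, near the front of the rack; origin at the centre of its underside.
- paddle: Bystander: chrome dealer paddle lying flat, blade 105 by 62 mm towards its +x, handle towards -x, 223 mm long overall, 14 mm high; origin at the blade's root.
- card_box: Bystander: boxed pack of cards lying flat, 64 by 90 by 19 mm; origin at the centre of its underside.
- ball_a_center (a point): Bystander: ivory roulette ball 20 mm across, seated in a pocket of a wooden block 75 by 110 by 16 mm fixed to the table on the side of the rack away from the mat.
- ball_b_center (a point): Bystander: the second ivory ball, 48 mm from the first in the same block.

How it is judged:
By the outcome, as a careful person would: the job done as asked, in the order asked, and still so for the second after the job is handed in, while the arm keeps its last pose, push and grip.
It also fails if it takes over 61 s, if anything falls off the work surface, if the arm or the gripper's body presses on something with over 40 N, if the wrist force passes 120 N, or if a joint passes its speed limit or range.

## Robot

A 6-joint arm with a two-finger parallel gripper is mounted at the origin on the work surface. World frame = base frame: x ahead of the robot, y to its left, z up, the work surface at z = 0. Lengths are in m, angles in rad, forces in N, time in s.
With the tool pointing down it reaches from about 0.35 to 0.975 m from the base axis. Payload 4.9 kg.
Tool frame: the origin (TCP) lies on the mounting face of the last link; the fingertips stand 173 mm ahead of it and the grasp point (between the pads) lies 155 mm ahead of it; z points along the fingers, y is the line along which they close (so a half turn about z gives the same grasp; the last joint's range is limited). The gripper opens to 85 mm and grips with 20 to 120 N. Pads are 22 mm wide; open, the fingers measure 114 mm over their backs; the gripper's body (76 mm by 85 mm) begins 54 mm behind the grasp point. The pads swing forward as they close: fully open they stand 13 mm farther back than shut.
Start: joints at [1.144, 0.053, 1.613, -0, 1.476, -0.119], TCP at [0.189, 0.596, 0.405] pointing down, gripper open.
Joint ranges: [-3.01, 3.01], [-1.01, 2.22], [0.06, 2.58], [-1.02, 4.17], [0.09, 2.62], [-3.14, 3.14]. Speed limits (rad/s): [2.57, 2.57, 3.14, 3.14, 3.14, 3.14].

## Interface

Orientations are given as a rotation vector (axis times angle).
In Python, from station import monitor, eyes, finish_job gives the robot as it stands. The module is installed in compiled form; this text tells all that it offers.
- The arm moves only by the tool step_arm, never from a script. Its argument "commands" is a list of rows, each a list of 3 entries, a list of its own where there are three numbers: the opening in per cent of the stroke, from 0 (shut) to 100 (fully open), then the shift along the tool's x, y, z in mm, then the turn about the tool's z in degrees. In form: [[hand, [x, y, z], yaw], ...]. A call has 1 to 12 rows; each row is the pose to reach, as a shift and turn from the pose commanded when the call began, along the tool's axes at that moment; what a row does not reach only later rows make up. A row lasts 1/8 s, in which the tool goes at most 62.5 mm and 10.7 degrees, less where a joint would pass 70% of its speed; a pose out of reach is approached as far as the arm can. A call with a gripper value outside its range is refused whole. The fingers move at their own pace and stop on an object; "squeeze" is the grip in N (left out, the last holds). Time passes only in rows, so rows that repeat a pose let the fingers close. It gives the time, the measured TCP pose, the force, the opening and the grip force at its end, in the units of the state.
- monitor.get_obs(): the state, without advancing time (a new reading comes with each control period).
- eyes.get_image(name): name is "side" or "top"; returns the picture (384x512x3 uint8, red, green, blue); there is no depth.
- eyes.camera_info(name): a dict with "camera_matrix" (3x3 intrinsics, pixels), "k1" (the pictures are not rectified: a ray, as slopes to the right and down, at radius r is drawn at 1 + k1 r^2 times it, then the intrinsics apply), "extrinsics" (4x4, takes a point from camera to world coordinates). Camera axes: x right, y down, z forward; pixel columns grow to the right and rows downward; lengths in m; the calibration is good to about 2 mm. A picture is of the moment at which its call begins. camera_info takes no time and is no camera call.
- finish_job(): hands the job in; it is judged then, once.
The state is a dict: "t": time; "q": joint angles; "dq": joint speeds; "effort": joint torques, N m; "tool_pos": TCP position; "tool_rot": TCP orientation; "contact_force": force on the tool from outside, world axes, zero at the start; "wrist_torque": the same for the moment, N m; "opening": finger opening in m; "grip_force": force on a finger pad.
Only numpy, scipy, OpenCV 4.12 (cv2) and the standard library are available. Lean on these libraries where they do the work, as an engineer would, in place of code of your own. Each camera call takes 0.05 s, during which the arm holds its last target. There are 200 camera calls.

## Working session

There is one attempt and no reset: what is moved stays moved. The work goes in short steps, Python scripts to look and compute and a tool call to move; the robot and the scene stay as the last step left them, time stands still between calls to the robot, and variables do not carry over. Pictures are saved under pics/ and viewed, at most 10 in all, crops included, and the job is handed in when it is done.

Besides the shell and the picture viewer there is one more tool, called after "Emit:" by a JSON object that holds its "method" and its "body", one argument or row to a line. step_arm: Moves the arm, as the interface text tells. Its arguments: {"type":"object","properties":{"commands":{"type":"array"},"squeeze":{"type":"number"}},"required":["commands"]}

```bash
mkdir -p pics; cat > h.py <<'E'
import numpy as np, cv2
from station import monitor, eyes
def snap(n,f):
    im=eyes.get_image(n); cv2.imwrite(f'pics/{f}.png',cv2.cvtColor(im,cv2.COLOR_RGB2BGR)); return im
def cal(n):
    c=eyes.camera_info(n); return np.array(c["camera_matrix"]),float(c["k1"]),np.array(c["extrinsics"])
def ray(n,u,v):
    K,k,E=cal(n); d=np.array([k,0,0,0,0],float)
    p=cv2.undistortPoints(np.array([[[u,v]]],float),K,d)[0,0]
    return E[:3,3],E[:3,:3]@np.array([p[0],p[1],1])
def atz(n,u,v,z):
    o,d=ray(n,u,v); return o+d*(z-o[2])/d[2]
def tri(a,b):
    (o1,d1),(o2,d2)=ray(*a),ray(*b)
    s=np.linalg.lstsq(np.c_[d1,-d2],o2-o1,rcond=None)[0]; p,q=o1+s[0]*d1,o2+s[1]*d2
    return (p+q)/2,np.linalg.norm(p-q)
def proj(n,P):
    K,k,E=cal(n); T=np.linalg.inv(E)
    return cv2.projectPoints(np.atleast_2d(P).astype(float),cv2.Rodrigues(T[:3,:3])[0],T[:3,3],K,np.array([k,0,0,0,0],float))[0][:,0]
E
python3 - <<'E'
from h import *
np.set_printoptions(precision=3,suppress=True)
for n in("top","side"):
    im=snap(n,n+'0'); cv2.imwrite(f'pics/{n}0b.png',cv2.resize(cv2.imread(f'pics/{n}0.png'),(800,600),interpolation=cv2.INTER_CUBIC)); print(cal(n))
print(monitor.get_obs())
E
```

```text
(array([[406.687,   0.   , 261.879],
       [  0.   , 406.687, 193.596],
       [  0.   ,   0.   ,   1.   ]]), -0.13392194319750547, array([[ 0.022, -0.999,  0.04 ,  0.489],
       [-1.   , -0.023, -0.011,  0.012],
       [ 0.011, -0.039, -0.999,  1.103],
       [ 0.   ,  0.   ,  0.   ,  1.   ]]))
(array([[465.49 ,   0.   , 254.552],
       [  0.   , 465.49 , 189.238],
       [  0.   ,   0.   ,   1.   ]]), 0.025727483775992932, array([[ 0.933, -0.259,  0.249,  0.266],
       [-0.36 , -0.692,  0.626, -0.703],
       [ 0.01 , -0.674, -0.739,  0.901],
       [ 0.   ,  0.   ,  0.   ,  1.   ]]))
{'t': 0.1, 'q': array([ 1.144,  0.053,  1.614,  0.   ,  1.476, -0.119]), 'dq': array([-0.   , -0.002, -0.003,  0.001, -0.001,  0.001]), 'effort': array([ -0.   , -39.49 , -37.136,  -0.   ,   0.004,   0.   ]), 'tool_pos': array([0.189, 0.595, 0.404]), 'tool_rot': array([-0.481, -3.104,  0.003]), 'contact_force': array([-0.149, -0.   , -0.077]), 'wrist_torque': array([ 0.011, -0.004,  0.003]), 'grip_force': 0.0, 'opening': 0.08548570797924346}
```

View pics/top0b.png

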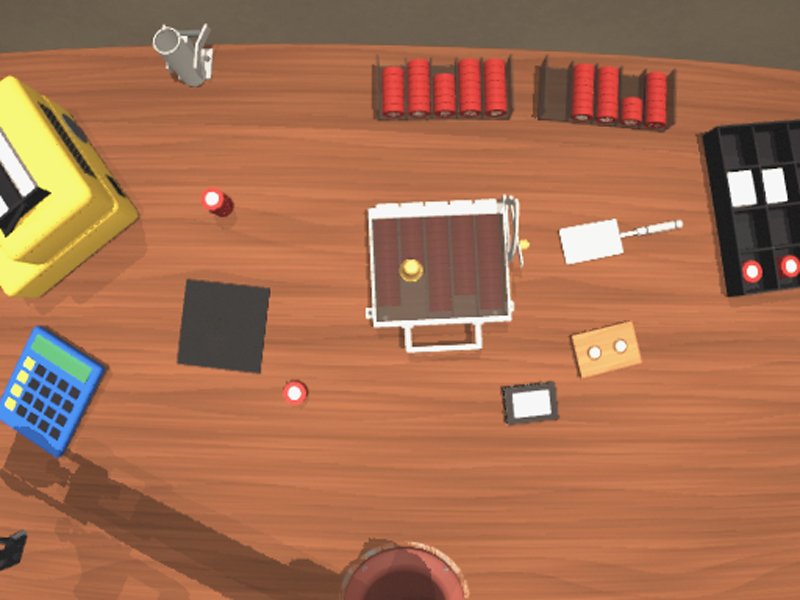

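View pics/side0b.png

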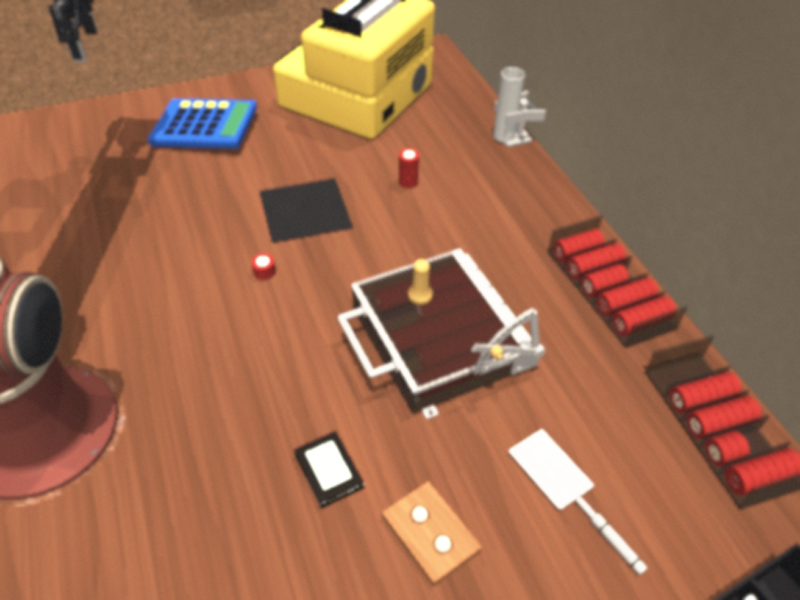

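The top picture shows the rack at about (440,265), the dolly at (411,269), the mat centred at about (224,326) and the handle bar at (443,349), in 800x600 pixels. The side picture shows the index arm and quadrant at about (510,345). I'll enlarge both.

```bash
python3 - <<'E'
import cv2
a=cv2.imread('pics/side0.png')[190:250,290:370]; cv2.imwrite('pics/c1.png',cv2.resize(a,None,fx=10,fy=10,interpolation=cv2.INTER_CUBIC))
a=cv2.imread('pics/top0.png')[120:231,225:345]; cv2.imwrite('pics/c2.png',cv2.resize(a,None,fx=5,fy=5,interpolation=cv2.INTER_CUBIC))
E
```

```text
(no output)
```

View pics/c1.png

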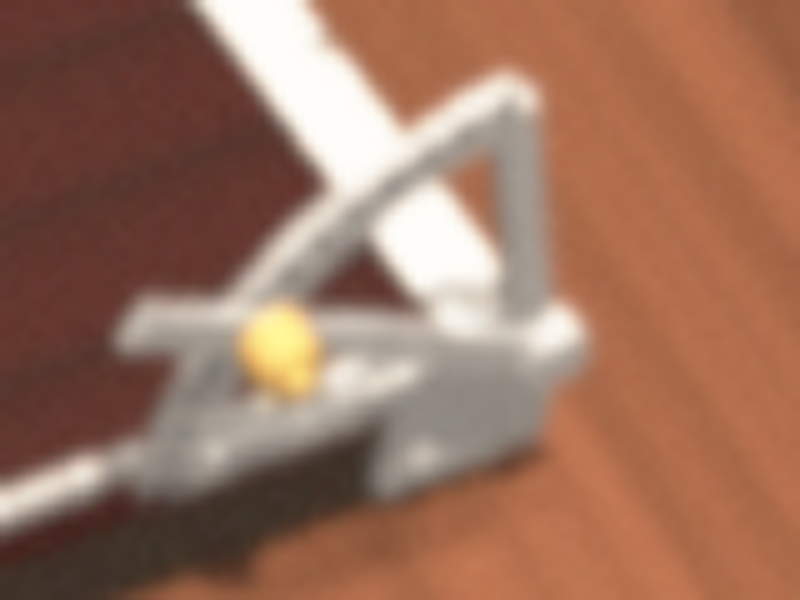

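View pics/c2.png

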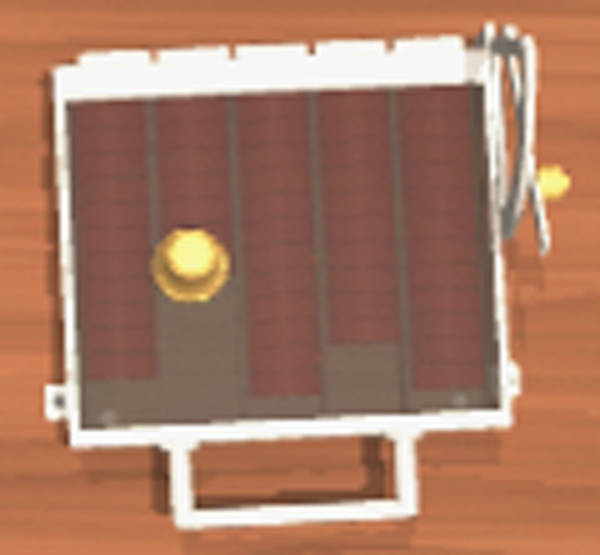

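```bash
cat > m.py <<'E'
from h import *
from scipy.optimize import least_squares
np.set_printoptions(precision=4,suppress=True)
C2=lambda u,v:((u+.5)/5-.5+225,(v+.5)/5-.5+120)
C1=lambda u,v:((u+.5)/10-.5+290,(v+.5)/10-.5+190)
B=lambda u,v:((u+.5)/1.5625-.5,(v+.5)/1.5625-.5)
def rw(p,P):
    x,y,a=p; c,s=np.cos(a),np.sin(a); P=np.atleast_2d(P)
    return np.c_[x+c*P[:,0]-s*P[:,1],y+s*P[:,0]+c*P[:,1],P[:,2]]
obs=[("top",C2(72,446),(-.1,.113,.057)),("top",C2(511,425),(-.1,-.113,.057)),("top",C2(298,515),(-.14,0,.055)),
("side",B(416,390),(-.1,-.113,.057)),("side",B(354,286),(-.1,.113,.057))]
f=lambda p:np.concatenate([(proj(n,rw(p,P))[0]-uv)for n,uv,P in obs])
r=least_squares(f,[.5,0,0]); rack=r.x
if __name__=="__main__":
    print("rack",rack,"res",r.fun.reshape(-1,2))
    for n,uv,z in[("foot",C2(191,266),.061),("top",C2(190,250),.129)]:print(n,atz("top",*uv,z))
    print("dolly tri side top",tri(("top",*C2(190,250)),("side",*B(422,263))))
    m=np.array([atz("top",*B(*c),.003) for c in[(188,280),(270,289),(261,373),(178,363)]]);print("mat",m.mean(0),m)
    for c in[(264,185),(338,180),(350,229),(274,240)]:print("mat side",atz("side",*B(*c),.003))
    t,e=tri(("top",*C2(546,250)),("side",*C1(130,326)));print("tip",t,e)
    hg=rw(rack,[.1,-.122,.052])[0];print("hinge@arm",hg,"len",np.linalg.norm(t-hg),"ang",np.arctan2(t[2]-.052,np.hypot(*(hg-t)[:2])))
    tip=lambda th:rw(rack,[.1-.135*np.cos(th),-.1235,.052+.135*np.sin(th)])
    g=lambda th:np.r_[proj("top",tip(th[0]))[0]-C2(546,250),proj("side",tip(th[0]))[0]-C1(130,326)]
    s=least_squares(g,[.7]);print("theta",s.x,s.fun)
    print("hinge px top",(proj("top",rw(rack,[.1,-.1235,.052]))-[225,120])*5,"side",(proj("side",rw(rack,[.1,-.1235,.052]))-[290,190])*10)
    print("stacks",atz("top",*B(295,393),.026),atz("top",*B(212,199),.066))
E
python3 m.py
```

```text
rack [ 0.5989 -0.0465  0.0741] res [[ 0.1552 -0.4166]
 [-0.2031 -0.7811]
 [-0.3898 -0.9707]
 [-0.5924  1.4589]
 [-1.1111 -0.3108]]
foot [0.5835 0.0002 0.061 ]
top [0.585  0.0016 0.129 ]
dolly tri side top (array([0.5849, 0.0017, 0.1283]), np.float64(0.0005327855371613585))
mat [0.4841 0.3236 0.003 ] [[0.5635 0.3908 0.003 ]
 [0.5508 0.244  0.003 ]
 [0.4045 0.2557 0.003 ]
 [0.4175 0.404  0.003 ]]
mat side [0.4309 0.4198 0.003 ]
mat side [0.5696 0.385  0.003 ]
mat side [0.5465 0.2429 0.003 ]
mat side [0.4099 0.2627 0.003 ]
tip [ 0.589  -0.1707  0.1269] 0.0010838907674924085
hinge@arm [ 0.7077 -0.1607  0.052 ] len 0.14066272102585317 ang 0.561718664557763
theta [0.5349] [-0.5048 -0.7366  1.2667  1.4019]
hinge px top [[503.1117  37.5994]] side [[551.2015 353.5664]]
stacks [0.374  0.1915 0.026 ] [0.6953 0.3342 0.066 ]
```

```bash
cat > d.py <<'E'
import sys; from h import *
from scipy.spatial.transform import Rotation as R
np.set_printoptions(precision=2,suppress=True)
def delta(x,y,z,ydir=None):
    o=monitor.get_obs(); r=R.from_rotvec(o["tool_rot"]); M=r.as_matrix()
    print("shift",M.T@(np.array([x,y,z])-o["tool_pos"])*1000,end=" ")
    if ydir is not None:
        a=np.degrees(np.arctan2(M[1,1],M[0,1])); print("yaw",(a-ydir+180)%360-180,end=" ")
    print("pos",o["tool_pos"]*1000,"t",o["t"],"tooly",M[:,1],"z",M[:,2])
if __name__=="__main__": delta(*map(float,sys.argv[1:]))
E
python3 d.py .584 .001 .400 4.2
```

```text
shift [-556.29 -446.87    4.28] yaw 68.16589482726403 pos [189.22 595.4  403.58] t 0.1 tooly [ 0.3   0.95 -0.  ] z [-0. -0. -1.]
```

Emit:
{"method": "step_arm", "body": {
  "commands": [
    [100, [-23, -19, 0], 3],
    [100, [-70, -56, 0], 8.5],
    [100, [-116, -93, 1], 14],
    [100, [-162, -130, 1], 20],
    [100, [-209, -168, 1], 25.5],
    [100, [-255, -205, 2], 31],
    [100, [-302, -243, 2], 37],
    [100, [-348, -280, 3], 42.5],
    [100, [-395, -317, 3], 48.5],
    [100, [-441, -354, 4], 54],
    [100, [-488, -392, 4], 60],
    [100, [-534, -429, 4], 65.5]
  ],
  "squeeze": 40
}}

```text
t: 1.6
tool_pos: [0.5689, 0.0231, 0.4002]
tool_rot: [-2.088, -2.346, 0.0]
contact_force: [-0.5, -0.1, -0.2]
opening: 0.0855
grip_force: 0.0
```

```bash
python3 d.py .584 .001 .400 4.2;python3 d.py .584 .001 .264 4.2
```

```text
shift [-23.68  12.42   0.22] yaw 2.456846902235924 pos [568.92  23.08 400.23] t 1.6 tooly [ 0.99  0.12 -0.  ] z [-0.  0. -1.]
shift [-23.73  12.48 136.22] yaw 2.456846902235924 pos [568.92  23.08 400.23] t 1.6 tooly [ 0.99  0.12 -0.  ] z [-0.  0. -1.]
```

Emit:
{"method": "step_arm", "body": {
  "commands": [
    [100, [-12, 6, 10], 1.2],
    [100, [-24, 12.5, 40], 2.5],
    [100, [-24, 12.5, 75], 2.5],
    [100, [-24, 12.5, 105], 2.5],
    [100, [-24, 12.5, 126], 2.5],
    [100, [-24, 12.5, 136], 2.5],
    [100, [-24, 12.5, 136], 2.5],
    [100, [-24, 12.5, 136], 2.5]
  ]
}}

```text
t: 2.6
tool_pos: [0.5841, 0.0027, 0.2662]
tool_rot: [2.134, 2.303, 0.002]
contact_force: [0.2, 0.1, 0.4]
opening: 0.0852
grip_force: 0.0
```

```bash
python3 - <<'E'
from h import *
snap("top","t1");snap("side","s1")
a=cv2.imread('pics/top'+'0.png'); t=cv2.imread('pics/t1.png')[110:230,215:355];s=cv2.imread('pics/s1.png')[110:250,200:360]
r=lambda i:cv2.resize(i,(400,int(i.shape[0]*400/i.shape[1])),interpolation=cv2.INTER_CUBIC)
t,s=r(t),r(s); h=max(t.shape[0],s.shape[0]); p=lambda i:cv2.copyMakeBorder(i,0,h-i.shape[0],0,0,0)
cv2.imwrite('pics/c3.png',np.hstack([p(t),p(s)]))
E
python3 d.py .584 .001 .264 4.2
```

```text
shift [-1.61 -0.23  2.19] yaw 0.16575959972368537 pos [584.1    2.62 266.19] t 2.7 tooly [1.   0.08 0.  ] z [ 0. -0. -1.]
```

View pics/c3.png

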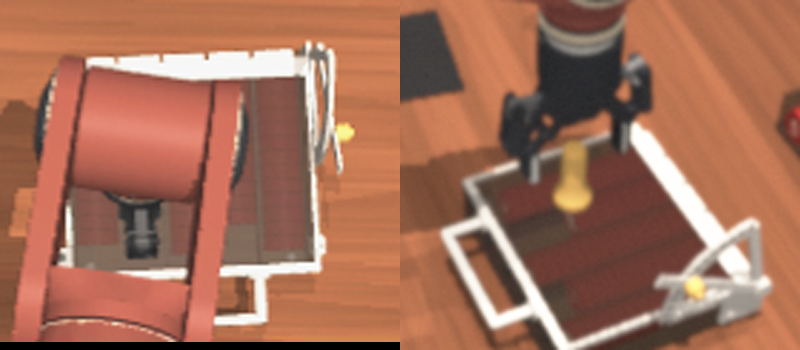

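The dolly stands between the open fingers (side crop, 575,175), clear of both. I'll lower it slightly and close.

Emit:
{"method": "step_arm", "body": {
  "commands": [
    [100, [0, 0, 4], 0],
    [40, [0, 0, 4], 0],
    [25, [0, 0, 4], 0],
    [10, [0, 0, 4], 0],
    [10, [0, 0, 4], 0],
    [10, [0, 0, 4], 0],
    [10, [0, 0, 4], 0],
    [10, [0, 0, 4], 0]
  ],
  "squeeze": 40
}}

```text
t: 3.7
tool_pos: [0.5835, 0.0027, 0.2609]
tool_rot: [-2.135, -2.304, 0.0]
contact_force: [-2.6, 0.5, 3.2]
opening: 0.023
grip_force: 39.5
```

Emit:
{"method": "step_arm", "body": {
  "commands": [
    [10, [0, 0, -5], 0],
    [10, [0, 0, -18], 0],
    [10, [0, 0, -40], 0],
    [10, [0, 0, -65], 0],
    [10, [0, 0, -85], 0],
    [10, [0, 0, -97], 0],
    [10, [0, 0, -100], 0],
    [10, [0, 0, -100], 0]
  ]
}}

```text
t: 4.7
tool_pos: [0.5834, 0.0027, 0.3601]
tool_rot: [-2.135, -2.304, 0.001]
contact_force: [-0.7, 0.3, -1.5]
opening: 0.0229
grip_force: 39.3
```

```bash
python3 d.py .484 .324 .36 4.2; python3 -c "
from h import *
o=monitor.get_obs();print(o['contact_force'],o['wrist_torque'],o['opening'],o['q'])"
```

```text
shift [327.96 -74.65   0.21] yaw 0.16295027644079596 pos [583.39   2.67 360.05] t 4.7 tooly [ 1.    0.08 -0.  ] z [-0.  0. -1.]
[-0.74914524  0.33024687 -1.5029444 ] [ 0.00265425 -0.00300431 -0.07083648] 0.022894573439039195 [-1.22968482e-01 -1.38762755e-02  1.75587186e+00  5.52410289e-05
  1.40063359e+00 -1.99125583e-01]
```

Emit:
{"method": "step_arm", "body": {
  "commands": [
    [10, [8, -2, 0], 0],
    [10, [30, -7, 0], 0],
    [10, [65, -15, 0], 0],
    [10, [105, -24, 0], 0],
    [10, [145, -33, 0], 0],
    [10, [185, -42, 0], 0],
    [10, [225, -51, 0], 0],
    [10, [265, -60, 0], 0],
    [10, [298, -68, 0], 0],
    [10, [320, -73, 0], 0],
    [10, [328, -75, 0], 0],
    [10, [328, -75, 0], 0]
  ]
}}

```text
t: 6.2
tool_pos: [0.4832, 0.3245, 0.3604]
tool_rot: [2.134, 2.306, -0.001]
contact_force: [0.1, -0.6, -3.0]
opening: 0.0229
grip_force: 39.3
```

```bash
python3 d.py .484 .324 .208 4.2; python3 - <<'E'
from h import *
o=monitor.get_obs();print(o['contact_force'],o['opening'])
snap("side","s2")
s=cv2.imread('pics/s2.png')[40:190,120:320]
cv2.imwrite('pics/c4.png',cv2.resize(s,(800,600),interpolation=cv2.INTER_CUBIC))
E
```

```text
shift [ -0.53   0.83 152.44] yaw 0.23972336688379414 pos [483.19 324.53 360.44] t 6.2 tooly [ 1.    0.08 -0.  ] z [-0. -0. -1.]
[ 0.10863568 -0.57981686 -2.99761406] 0.022863826761111587
```

View pics/c4.png

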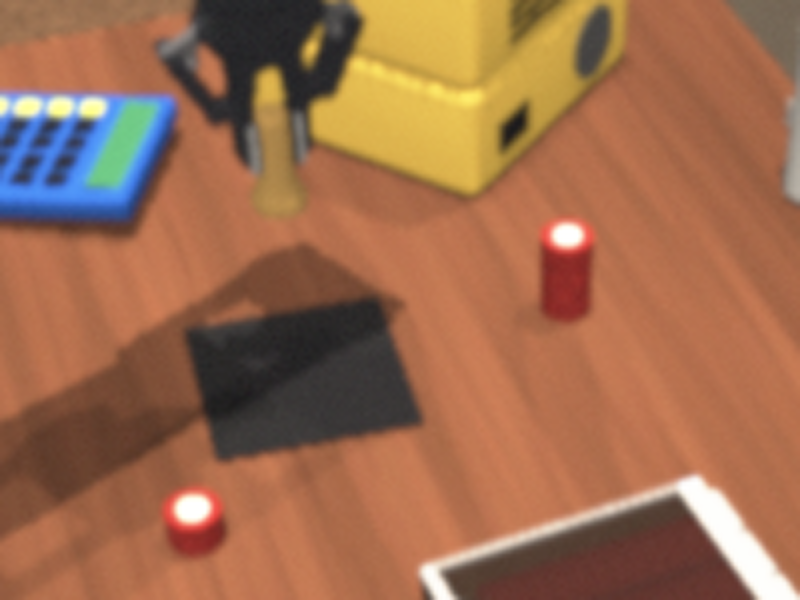

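The dolly hangs upright between the pads (foot at 280,205), above the empty mat. I'll lower it, finishing slowly.

Emit:
{"method": "step_arm", "body": {
  "commands": [
    [10, [0, 0, 8], 0],
    [10, [0, 0, 28], 0],
    [10, [0, 0, 58], 0],
    [10, [0, 0, 90], 0],
    [10, [0, 0, 115], 0],
    [10, [0, 0, 132], 0],
    [10, [0, 0, 141], 0],
    [10, [0, 0, 146], 0],
    [10, [0, 0, 148], 0],
    [10, [0, 0, 149], 0],
    [10, [0, 0, 150], 0],
    [10, [0, 0, 150], 0]
  ]
}}

```text
t: 7.75
tool_pos: [0.4839, 0.3241, 0.211]
tool_rot: [2.135, 2.304, 0.001]
contact_force: [0.1, 0.5, -2.9]
opening: 0.0234
grip_force: 39.4
```

Emit:
{"method": "step_arm", "body": {
  "commands": [
    [10, [0, 0, 0.6], 0],
    [10, [0, 0, 1.2], 0],
    [10, [0, 0, 1.8], 0],
    [10, [0, 0, 1.8], 0]
  ]
}}

```text
t: 8.25
tool_pos: [0.4838, 0.324, 0.2088]
tool_rot: [-2.135, -2.304, 0.0]
contact_force: [1.3, 0.2, -3.1]
opening: 0.0232
grip_force: 39.4
```

Emit:
{"method": "step_arm", "body": {
  "commands": [
    [10, [0, 0, 0.5], 0],
    [10, [0, 0, 1], 0],
    [10, [0, 0, 1.5], 0],
    [10, [0, 0, 1.5], 0]
  ]
}}

```text
t: 8.75
tool_pos: [0.4838, 0.324, 0.2073]
tool_rot: [-2.135, -2.304, 0.0]
contact_force: [-0.3, -0.1, -2.5]
opening: 0.0231
grip_force: 39.4
```

Emit:
{"method": "step_arm", "body": {
  "commands": [
    [10, [0, 0, 0.5], 0],
    [10, [0, 0, 1], 0],
    [10, [0, 0, 1], 0]
  ]
}}

```text
t: 9.12
tool_pos: [0.4839, 0.3241, 0.2069]
tool_rot: [2.135, 2.304, -0.0]
contact_force: [-2.0, -0.4, 2.0]
opening: 0.0228
grip_force: 39.8
```

Contact made. Releasing.

Emit:
{"method": "step_arm", "body": {
  "commands": [
    [28, [0, 0, 0], 0],
    [32, [0, 0, 0], 0],
    [40, [0, 0, 0], 0],
    [55, [0, 0, 0], 0],
    [70, [0, 0, 0], 0],
    [70, [0, 0, -10], 0],
    [70, [0, 0, -30], 0],
    [70, [0, 0, -60], 0],
    [70, [0, 0, -95], 0],
    [70, [0, 0, -115], 0],
    [70, [0, 0, -120], 0]
  ]
}}

```text
t: 10.5
tool_pos: [0.4842, 0.3242, 0.329]
tool_rot: [2.134, 2.303, 0.006]
contact_force: [-0.3, 0.7, -0.4]
opening: 0.06
grip_force: 0.0
```

```bash
python3 d.py .459 -.057 .33 4.2; python3 - <<'E'
from h import *
from m import rack,rw
print(rack,rw(rack,[-.14,0,.055]))
snap("side","s3")
s=cv2.imread('pics/s3.png')[40:190,120:320]
cv2.imwrite('pics/c5.png',cv2.resize(s,(800,600),interpolation=cv2.INTER_CUBIC))
E
```

```text
shift [-378.19  -54.14   -1.8 ] yaw 0.16601646101727852 pos [484.2  324.21 328.97] t 10.5 tooly [1.   0.08 0.  ] z [ 0.  0. -1.]
[ 0.5989 -0.0465  0.0741] [[ 0.4593 -0.0568  0.055 ]]
```

View pics/c5.png

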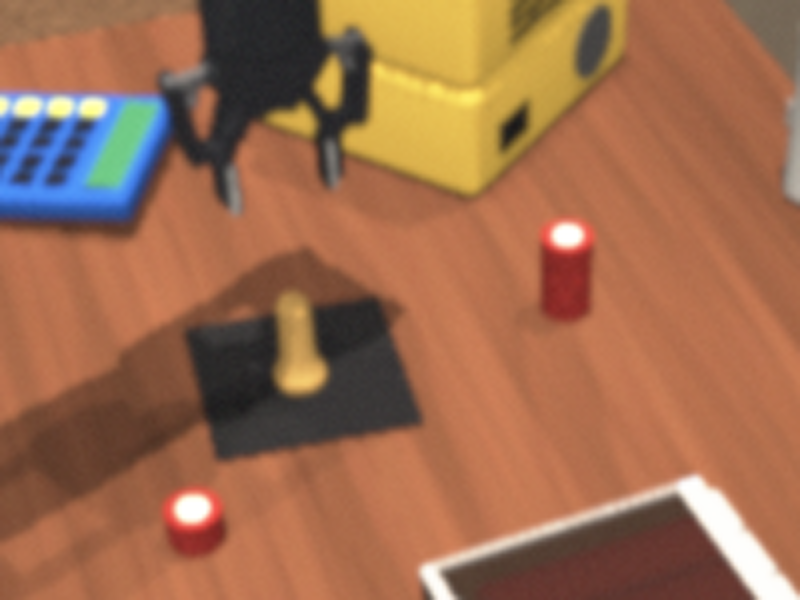

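The dolly stands upright near the mat's centre (foot at 300,378). Now to the handle.

Emit:
{"method": "step_arm", "body": {
  "commands": [
    [41, [-10, -1, 0], 0],
    [41, [-40, -6, 0], 0],
    [41, [-80, -12, 0], 0],
    [41, [-125, -18, 0], 0],
    [41, [-170, -25, 0], 0],
    [41, [-215, -31, 0], 0],
    [41, [-260, -38, 0], 0],
    [41, [-305, -45, 0], 0],
    [41, [-345, -50, 0], 0],
    [41, [-370, -54, 0], 0],
    [41, [-378, -55, 0], 0],
    [41, [-378, -55, 0], 0]
  ]
}}

```text
t: 12.05
tool_pos: [0.4574, -0.0572, 0.3255]
tool_rot: [-2.135, -2.302, 0.001]
contact_force: [-1.0, 0.1, -0.4]
opening: 0.0349
grip_force: 0.0
```

```bash
python3 d.py .458 -.057 .213 4.2
```

```text
shift [  0.04   0.78 112.46] yaw 0.11478290863558982 pos [457.41 -57.18 325.47] t 12.05 tooly [ 1.    0.08 -0.  ] z [-0.  0. -1.]
```

Emit:
{"method": "step_arm", "body": {
  "commands": [
    [41, [0, 1, 10], 0],
    [41, [0, 1, 35], 0],
    [41, [0, 1, 65], 0],
    [41, [0, 1, 88], 0],
    [41, [0, 1, 102], 0],
    [41, [0, 1, 110], 0],
    [41, [0, 1, 112], 0],
    [41, [0, 1, 112], 0]
  ]
}}

```text
t: 13.05
tool_pos: [0.4591, -0.0571, 0.215]
tool_rot: [2.134, 2.304, 0.001]
contact_force: [-0.6, -0.7, 0.1]
opening: 0.0349
grip_force: 0.0
```

Emit:
{"method": "step_arm", "body": {
  "commands": [
    [30, [0, 0, 0], 0],
    [22, [0, 0, 0], 0],
    [15, [0, 0, 0], 0],
    [5, [0, 0, 0], 0],
    [0, [0, 0, 0], 0],
    [0, [0, 0, 0], 0],
    [0, [0, 0, 0], 0]
  ],
  "squeeze": 30
}}

```text
t: 13.92
tool_pos: [0.458, -0.0571, 0.2146]
tool_rot: [-2.133, -2.302, 0.005]
contact_force: [-7.9, -1.1, 7.0]
opening: 0.009
grip_force: 29.3
```

```bash
python3 d.py .458 -.057 .213 4.2
```

```text
shift [ 0.14 -0.02  1.56] yaw 0.17532619537644223 pos [458.04 -57.14 214.56] t 13.925 tooly [ 1.    0.08 -0.  ] z [-0. -0. -1.]
```

Emit:
{"method": "step_arm", "body": {
  "commands": [
    [0, [0, -1, -3], 0],
    [0, [0, -0.5, -12], 0],
    [0, [0, 0.5, -24], 0],
    [0, [0, 2, -36], 0],
    [0, [0, 4.5, -47.5], 0],
    [0, [0, 7, -59], 0],
    [0, [0, 10.5, -71], 0],
    [0, [0, 14.5, -82], 0],
    [0, [0, 19, -93], 0],
    [0, [0, 24, -104], 0],
    [0, [0, 30, -114.5], 0],
    [0, [0, 30, -114.5], 0]
  ]
}}

```text
t: 15.42
tool_pos: [0.4883, -0.0549, 0.3308]
tool_rot: [-2.133, -2.303, 0.005]
contact_force: [-11.3, -3.5, 3.0]
opening: 0.0086
grip_force: 29.5
```

```bash
python3 d.py .458 -.057 .213 4.2; python3 - <<'E'
from h import *
o=monitor.get_obs();print(o['contact_force'],o['opening'])
snap("side","s4");snap("top","t4")
s=cv2.imread('pics/s4.png')[180:240,285:365]
cv2.imwrite('pics/c6.png',cv2.resize(s,(800,600),interpolation=cv2.INTER_CUBIC))
E
```

```text
shift [  0.28 -29.94 117.92] yaw 0.17980031551471143 pos [488.35 -54.88 330.8 ] t 15.425 tooly [ 1.    0.08 -0.  ] z [-0. -0. -1.]
[-11.30828711  -3.45011361   3.04061531] 0.008601810948379475
```

View pics/c6.png

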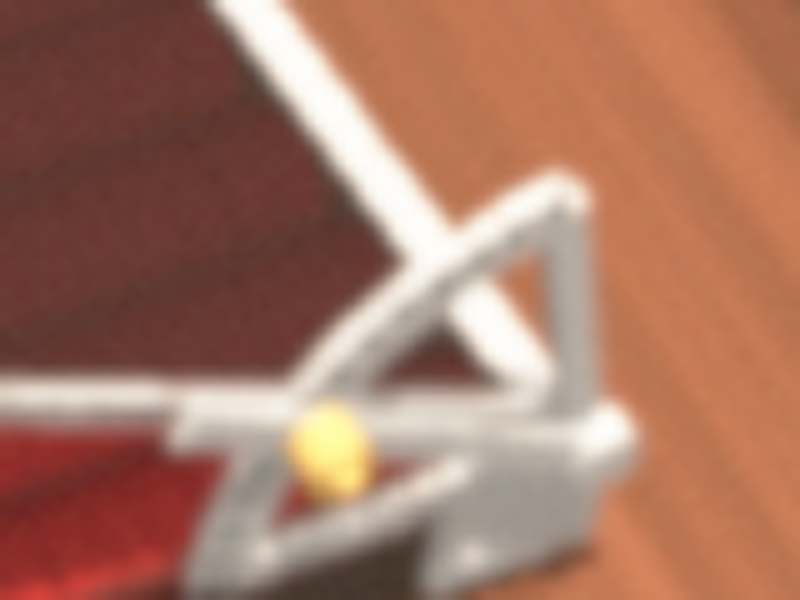

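The cover's side edge (0,398 to 540,390) runs a little shallower than the index arm (178,425 to 600,440). I'll fit both slopes numerically.

```bash
python3 - <<'E'
from h import *
g4=cv2.imread('pics/s4.png').astype(int); g0=cv2.imread('pics/side0.png').astype(int)
print("s4 green rows 212-230")
for x in list(range(262,344,6)): print(x,g4[212:231,x,1])
print("side0 arm rows 216-230")
for x in range(300,346,3): print(x,g0[216:231,x,1])
print("s4 red arm"); 
for x in range(300,346,4): print(x,g4[216:231,x,0])
E
```

```text
s4 green rows 212-230
262 [46 44 43 47 47 46 48 47 46 47 47 43 49 53 54 55 58 62 68]
268 [77 59 49 46 45 45 46 46 47 42 39 38 42 47 48 53 53 54 57]
274 [248 245 234 209 177 155 135 116 103  83  60  46  44  49  47  49  47  47
  45]
280 [ 61  58  61  79 116 173 217 220 185 142 105  69  49  46  46  48  45  47
  47]
286 [ 57  60  56  56  73 121 184 212 182 141 103  68  51  48  45  45  44  45
  43]
292 [ 56  54  55  55  67 118 187 223 198 155 120  79  50  44  46  46  43  41
  42]
298 [ 56  58  56  58  69 117 189 221 191 139 110  77  49  45  40  40  43  41
  45]
304 [ 56  56  58  58  64 102 164 218 227 219 203 182 151  98  58  45  44  47
  56]
310 [ 58  57  56  56  66  99 163 218 232 229 202 177 168 161 150 139 139 141
 152]
316 [ 65  90 133 177 208 219 210 195 212 240 248 249 246 237 220 185 149 120
  99]
322 [222 189 164 162 148 130 124 148 179 206 216 200 181 161 137 120 123 154
 180]
328 [124  90  66  57  58  70 113 167 202 213 214 195 175 167 178 209 215 189
 155]
334 [252 252 251 242 209 153 143 182 210 202 200 195 182 174 167 158 153 152
 152]
340 [146 146 153 168 187 194 181 171 16
[... 1210 characters left out ...]
206 191 171 143  94  54  42  41  44  53]
308 [ 57  92 153 206 224 217 186 165 152 140 136 136 133 134 140]
312 [ 59  93 153 208 228 225 195 167 153 141 134 134 135 129 125]
316 [195 206 197 181 181 194 181 162 150 139 124 105  86  73  75]
320 [164 152 152 161 176 182 179 164 148 133 123 127 120 120 151]
324 [ 86  72  99 140 175 198 205 185 161 139 101 100 143 181 179]
328 [ 52  63 106 157 191 201 202 184 165 158 167 195 202 177 148]
332 [ 97  76 105 157 188 196 196 188 175 177 179 170 154 147 145]
336 [238 211 188 201 208 188 189 195 179 165 157 148 145 145 144]
340 [174 182 169 161 154 161 189 206 187 169 158 150 144 143 143]
344 [141 144 148 157 182 220 240 246 237 209 176 160 148 136 129]
```

```bash
python3 - <<'E'
from m import *
def line(th,y,off,r0,r1):
    r=np.linspace(r0,r1,12)
    return proj("side",np.vstack([rw(rack,[.1-a*np.cos(th)+off*np.sin(th),y,.052+a*np.sin(th)+off*np.cos(th)]) for a in r]))
def fitm(th,y,off,xs):
    p=line(th,y,off,.01,.24); xs=np.array(xs); return np.interp(xs,p[::-1,0],p[::-1,1]) if p[0,0]>p[-1,0] else np.interp(xs,p[:,0],p[:,1])
cx=[280,286,292,298,304,310,328]; cv=[216.4,217.27,217.29,217.29,217.58,217.6,218.47]
cx2=cx[1:];cv2_=cv[1:]
ax=[306,309,312,321,324,327]; av=[219.2,219.18,218.9,220.1,220.27,220.44]
rx=[306,309,312,324,327,330,342]; rv=[221.1,221.1,220.9,222,222.1,222.5,223.2]
for nm,xs,vs,y,off in[("cover",cx2,cv2_,-.113,.005),("arm top",ax,av,-.1235,.0055),("arm ridge",rx,rv,-.1235,.002)]:
    f=lambda p:fitm(p[0],y,off,xs)+p[1]-vs
    s=least_squares(f,[.53,0],diff_step=1e-3); f1=least_squares(lambda p:fitm(p[0],y,off,xs)-1.4-vs,[.53],diff_step=1e-3)
    print(nm,"slope fit th",s.x,"rms",s.fun.std(),"fixed-offset th",f1.x)
for th in(.45,.5,.55,.6):
    print(th,[np.round(np.polyfit(xs,fitm(th,y,o,xs),1)[0],4) for xs,y,o in((cx2,-.113,.005),(ax,-.1235,.0055))])
E
```

```text
cover slope fit th [ 0.5131 -1.8158] rms 0.13896985204419918 fixed-offset th [0.5215]
arm top slope fit th [ 0.5559 -1.8668] rms 0.22248650385419308 fixed-offset th [0.5683]
arm ridge slope fit th [ 0.5517 -1.3589] rms 0.16934736374017462 fixed-offset th [0.5505]
0.45 [np.float64(-0.0361), np.float64(-0.0417)]
0.5 [np.float64(0.0151), np.float64(0.0092)]
0.55 [np.float64(0.0705), np.float64(0.0643)]
0.6 [np.float64(0.131), np.float64(0.1247)]
```

Emit:
{"method": "step_arm", "body": {
  "commands": [
    [0, [0, 1, -2], 0],
    [0, [0, 2.5, -4.5], 0],
    [0, [0, 4, -7.5], 0],
    [0, [0, 5, -9.5], 0],
    [0, [0, 5, -9.5], 0],
    [0, [0, 5, -9.5], 0],
    [0, [0, 5, -9.5], 0]
  ]
}}

```text
t: 16.4
tool_pos: [0.4931, -0.0545, 0.3394]
tool_rot: [-2.134, -2.303, 0.005]
contact_force: [-8.4, -2.9, 2.8]
opening: 0.0088
grip_force: 29.3
```

```bash
python3 d.py .458 -.057 .2146 4.2; python3 - <<'E'
from h import *
im=sum(snap("side","s5_%d"%i).astype(float) for i in range(4))/4
cv2.imwrite('pics/c7.png',cv2.resize(im[170:260,250:370,::-1].astype(np.uint8),(800,600),interpolation=cv2.INTER_CUBIC))
g=im[:,:,1].astype(int); print("cover rows 208-224")
for x in list(range(262,344,5)): print(x,g[208:225,x])
E
```

```text
shift [  0.3  -34.78 124.91] yaw 0.16876293038347967 pos [493.14 -54.53 339.39] t 16.4 tooly [ 1.    0.08 -0.  ] z [-0. -0. -1.]
cover rows 208-224
262 [44 42 43 42 44 43 46 47 47 48 48 49 50 49 47 45 47]
267 [42 42 42 42 46 46 46 47 47 46 45 46 45 42 39 40 44]
272 [192 177 158 129  94  69  55  48  46  46  45  42  40  42  41  44  45]
277 [206 235 246 249 246 238 219 198 184 167 140 103  66  48  44  46  45]
282 [ 54  54  55  58  66  90 137 195 219 189 141 107  73  50  47  47  46]
287 [ 54  54  54  54  55  60  86 138 180 180 145 111  81  56  47  45  44]
292 [ 54  56  55  56  53  55  70 119 177 199 164 117  88  62  48  46  45]
297 [ 55  54  54  53  53  55  65 112 183 216 184 132  99  68  47  44  45]
302 [ 54  53  52  54  54  54  60  91 148 188 181 147 123 122 145 159 144]
307 [ 54  53  53  54  54  54  56  73 118 169 192 184 198 212 194 172 149]
312 [ 53  55  54  54  54  53  54  64 110 179 218 216 223 229 206 177 166]
317 [ 55  55  55  62  90 138 189 219 220 205 186 187 218 243 251 252 250]
322 [111 169 219 230 221 189 164 161 154 145 151 152 156 186 209 198 181]
327 [223 192 174 165 146 111  78  58  59  93 145 173 170 186 207 194 173]
332 [213 239 248 248 241 221 175 119  83  99 153 187 176 173 194 195 184]
337 [117 119 129 152 191 229 245 249 245 229 207 196 182 165 183 202 190]
342 [171 170 170 170 170 170 171 171 172 171 171 171 173 185 216 229 220]
```

View pics/c7.png

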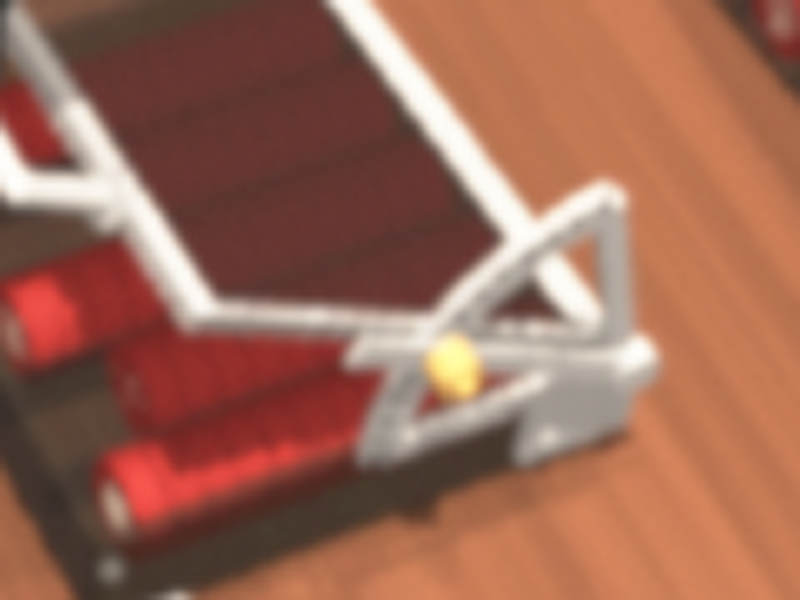

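```bash
cat > r.py <<'E'
from h import *
G=lambda f:np.mean([cv2.imread(f'pics/{x}.png')[:,:,1].astype(float) for x in f],0)
def ridge(g,xs,lo,hi):
    o=[]
    for x in xs:
        c=g[lo:hi,x]; i=c[1:-1].argmax()+1; a,b,d=c[i-1:i+2]; o.append(lo+i+.5*(a-d)/(a-2*b+d))
    return np.array(o)
def show(n,g,xs,lo,hi):
    r=ridge(g,xs,lo,hi); ok=np.ones(len(r),bool)
    for _ in range(4): p=np.polyfit(np.array(xs)[ok],r[ok],1); e=r-np.polyval(p,xs); ok=abs(e)<.35
    print(n,p[0].round(4),np.polyval(p,325).round(2),ok.sum(),len(r),np.round(e,1))
xs=[x for x in range(305,344) if not 313<=x<=321]
show("arm side0",G(["side0"]),xs,219,226)
show("arm s4",G(["s4"]),xs,219,226)
a=G([f"s5_{i}" for i in range(4)])
show("arm s5",a,xs,219,226)
show("cover s5",a,list(range(284,312))+list(range(326,332)),213,220)
show("cover s4",G(["s4"]),list(range(284,312)),215,222)
E
python3 r.py
```

```text
arm side0 0.0545 222.14 21 30 [ 0.2  0.1  0.  -0.  -0.1 -0.2 -0.3 -0.5  0.3  0.2  0.1  0.1  0.1  0.
  0.1  0.1  0.4  0.3 -0.2 -1.8 -1.7 -1.5 -1.3 -1.1 -1.3 -0.6 -0.2 -0.
  0.   0. ]
arm s4 0.0689 221.34 16 30 [ 0.   0.  -0.   0.  -0.   0.  -0.1 -0.1  0.7  0.6  0.5  0.2  0.1  0.
 -0.  -0.   0.  -0.  -0.2 -1.4 -1.7 -2.  -2.4 -2.8  0.6  0.6  0.6  0.5
  0.5  0.6]
arm s5 0.0681 222.1 29 30 [ 0.2  0.1  0.1 -0.1 -0.1 -0.2 -0.3 -0.5  0.3  0.1  0.  -0.1 -0.1 -0.1
 -0.2 -0.2 -0.1 -0.1  0.   0.2  0.2  0.2  0.2  0.2  0.1  0.  -0.1 -0.2
 -0.2 -0.2]
cover s5 0.0782 219.4 34 34 [ 0.  -0.  -0.   0.1  0.1  0.1  0.1  0.1  0.1  0.  -0.  -0.1 -0.1 -0.2
 -0.3 -0.3 -0.2 -0.2 -0.3 -0.1  0.2  0.3  0.2  0.3  0.2  0.1  0.  -0.
  0.   0.2  0.2 -0.1 -0.1 -0.2]
cover s4 0.0581 221.11 20 28 [ 0.2  0.2  0.1  0.1  0.1 -0.  -0.1 -0.1 -0.1 -0.2 -0.3 -0.4 -0.4 -0.5
 -0.5 -0.6 -0.6 -0.6 -0.5 -0.   0.1  0.1  0.   0.   0.1  0.   0.1  0. ]
```

The averaged picture shows the cover's side edge (200,312 to 590,330) parallel to the index arm (350,350 to 630,360). The slopes agree to within about 0.01 rad, and so does the kinematic angle (0.549). The gripper still has a firm hold on the handle, so I'm handing in.

```bash
python3 -c "
from station import finish_job
print(finish_job())"
```

```text
the job is handed in; nothing more can be done
None
```

The job is handed in: the dolly stands upright on the mat, and the gripper is holding the cover at about 0.55 rad, lined up with the untouched index arm to within about 0.01 rad by my measurement.

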